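Clear the tattoo station after a session

ROBOT

A 6-joint arm with a two-finger parallel gripper is mounted at the origin on the work surface. World frame = base frame: x ahead of the robot, y to its left, z up, the work surface at z = 0. Lengths are in mm, angles in degrees, forces in N, time in s.
With the tool pointing down it reaches from about 300 to 875 mm from the base axis. Payload 4.2 kg.
Tool frame: the origin (TCP) lies midway between the tips of the shut fingers; the grasp point (between the pads) lies 19 mm behind it; z points along the fingers, y is the line along which they close (so a half turn about z gives the same grasp; the last joint's range is limited). The gripper opens to 85 mm and grips with 20 to 120 N. Pads are 22 mm wide; open, the fingers measure 114 mm over their backs; the gripper's body (76 mm by 85 mm) begins 54 mm behind the grasp point. The pads swing forward as they close: fully open they stand 13 mm farther back than shut.
Start: joints at [69.271, 18.312, 89.639, -0, 72.044, -1.146], TCP at [192.733, 541.752, 231.338] pointing down, gripper open.
Joint ranges: [-177.97, 177.97], [-48.28, 115.42], [12.27, 149.76], [-77.06, 257.06], [2.81, 150.46], [-146.56, 146.56]. Speed limits (degrees/s): [147.25, 147.25, 180, 180, 180, 180].

INTERFACE

Orientations are given as [roll, pitch, yaw] about the fixed x, y, z axes, in that order (R = Rz(yaw) Ry(pitch) Rx(roll)).
In Python, from plant import arm gives the robot as it stands. The module is installed in compiled form; this text tells all that it offers.
- The arm moves only by the shell command python3 -m pendant 'ROWS' [FORCE]. ROWS is text: rows parted by semicolons, each of 5 numbers parted by spaces: the gripper's target within -1 to 1 (fully open at 1, half-way at 0, shut at -1), then the shift along the tool's x, y, z in mm, then the turn about the tool's z in rad. A call has 1 to 20 rows; each row is the pose to reach, as a shift and turn from the pose commanded when the call began, along the tool's axes at that moment; what a row does not reach only later rows make up. A row lasts 1/10 s, in which the tool goes at most 50 mm and 8.59 degrees, less where a joint would pass 70% of its speed; a pose out of reach is approached as far as the arm can. A call with a gripper value outside its range is refused whole. The fingers move at their own pace and stop on an object; FORCE is the grip in N (left out, the last holds). Time passes only in rows, so rows that repeat a pose let the fingers close. It gives the time, the measured TCP pose, the force, the opening and the grip force at its end, in the units of the state.
- arm.get_state(): the state, without advancing time (a new reading comes with each control period).
- arm.read_camera(name): name is "side" or "top" or "wrist"; returns the picture (384x512x3 uint8, blue, green, red); there is no depth.
- arm.camera_params(name): a dict with "fx", "fy", "cx", "cy" (pixels), "R" (3x3) and "t" (3): a world point X has camera coordinates R X + t; the wrist camera has in their place "T_tool_cam" (4x4, takes a point from camera to tool coordinates, whose origin is the TCP and whose axes are the flange's). Camera axes: x right, y down, z forward; pixel columns grow to the right and rows downward; lengths in mm; the calibration is good to about 2 mm. The wrist camera is an equidistant fisheye: a pixel r from the principal point sees the ray r / f radians off the axis. A picture is of the moment at which its call begins: read the wrist's pose just before it. camera_params takes no time and is no camera call.
- arm.finish_job(): hands the job in; it is judged then, once.
Trained networks look in the newest picture that a camera, given by its name, has taken for a name from the list of things; names that differ only in an ending like _2 or _b are one class to them, and where a whole thing is asked for, a point or a joint stands for the part that bears it (a point fixed in the world has none). Each returns a list of dicts, best first, with "confidence" (0 to 1); they miss things now and then, are a little off and sometimes report something else, mostly with a low value. They report only what shows in the picture. A call takes as long as a camera call. They do not tell look-alikes from the thing itself.
- arm.silhouettes(target, camera): "mask" (384x512 bool, what is visible of it) and "box" ([left, top, width, height] in pixels, round what is visible of it).
- arm.mark_of(target, camera): "location" ([column, row] in pixels: a listed point, or the origin of a listed thing).
The state is a dict: "t": time; "joint_pos": joint angles; "qvel": joint speeds; "joint_torque": joint torques, N m; "tool_pos": TCP position; "tcp_rot": TCP orientation; "force": force on the tool from outside, world axes, zero at the start; "torque": the same for the moment, N m; "gripper_width": opening from 0.0 (shut) to 1.0 (fully open); "grasp_force": force on a finger pad.
Only numpy, scipy, OpenCV 4.12 (cv2) and the standard library are available. Lean on these libraries where they do the work, as an engineer would, in place of code of your own. Each camera call takes 0.05 s, during which the arm holds its last target. There are 200 camera calls.

TASK

Clear up the tattoo station: first of all, before anything else is moved, put the used needle cartridge into the yellow sharps tub. Then lay both machine grips, the red and the black, flat on the floor of the steel tray, not on top of each other, and stand each ink bottle upright in the stand of its own colour. Set the grips and bottles down gently rather than dropping them, and leave the soap bottle and the mug where they stand.

Things in the scene. Friction and masses are not known exactly. Their poses are not given: they have to be found in the camera images.
- cartridge: used needle cartridge, white with a broad orange band round its middle, lying on the table; origin at the centre. Body 30 long (x from -23 to +7 mm) and 17 wide and high, with rounded edges; nose 12 mm across out to x = 17 and a 5 mm steel tip out to x = 23. Pinch the body across its y. About 12 g. It may be dropped into the tub from the rim.
- grip_red: red tattoo-machine grip with steel ends, lying on the table; origin at its centre, x along its length (100 mm, from -50 to +50), z up. The middle (x from -38 to +28) is 22 mm wide and high with rounded edges, does not roll; the end tubes are 12 to 14 mm thick. Pinch the middle across y. About 70 g.
- grip_black: black tattoo-machine grip, otherwise the same as the red one: origin at its centre, x along its length (100 mm), middle 22 mm wide and high, about 70 g.
- ink_green: green ink bottle with a white band and a green pointed cap, standing; origin at the centre of its underside, z up. Round, 30 mm across up to 66 mm high, cap 18 mm across from 72 to 88 mm. About 45 g.
- ink_blue: blue ink bottle with a white band and a blue pointed cap, otherwise the same as the green one: 30 mm across, 88 mm high, origin at the centre of its underside.
- sharps_tub: yellow square open-topped sharps tub with a red rim band, fixed; origin at the centre of its underside, z up. 110 x 110 mm outside, 60 high, walls and floor 4 mm.
- steel_tray: shallow open rectangular steel tray, fixed; origin at the centre of its underside, z up. 115 mm along x, 155 mm along y, rim 15 mm high, walls and floor 3 mm. The two grips fit side by side along its x, at y about +35 and -35 mm.
- stand_green: green square open-topped stand for the green bottle, fixed; origin at the centre of its underside, z up. 66 x 66 mm outside, 25 high, walls and floor 5 mm: a 56 mm square well.
- stand_blue: blue square open-topped stand for the blue bottle, fixed; same sizes as the green one.
- soap_bottle: bystander: white soap squeeze bottle with an orange label band and red spout, 60 mm across, 155 mm high, origin at the centre of its underside. Leave it alone.
- mug: bystander: black mug, 80 mm across, 90 mm high, handle at its +y, origin at the centre of its underside. Leave it alone.
Not all that is in view belongs to the job. What is meant by the grip_black is not orange, and is the larger of those in its own colour.

How it is judged (in metres and radians):
On the way:
1. the used cartridge lies in the sharps tub, and none of the grips and bottles has been moved by 20 mm or more yet (x of cartridge in the frame of sharps_tub between -0.051 and 0.051 m and y of cartridge in the frame of sharps_tub between -0.051 and 0.051 m and z of cartridge in the frame of sharps_tub between 0 and 0.048 m and distance of each of grip_red, grip_black, ink_green, ink_blue from where it was at the start of the episode below 0.02 m), for 0.2 s.
At the end, for the whole second after the job is handed in: Cartridge in the tub, below its rim; both grips flat (8 deg) on the tray floor inside its rim (centre within 52 mm in x, 72 in y, at most 20 mm up); each bottle upright (7 deg) on the floor of its own colour's stand (centre within 20 mm, underside at most 10 mm up); all at rest (x of cartridge in the frame of sharps_tub between -0.051 and 0.051 m and y of cartridge in the frame of sharps_tub between -0.051 and 0.051 m and z of cartridge in the frame of sharps_tub between 0 and 0.048 m and x of grip_red in the frame of steel_tray between -0.052 and 0.052 m and y of grip_red in the frame of steel_tray between -0.072 and 0.072 m and z of grip_red in the frame of steel_tray between 0.006 and 0.02 m and angle between the x axis of each of grip_red, grip_black and the z axis of steel_tray, either way round above 1.42 rad and x of grip_black in the frame of steel_tray between -0.052 and 0.052 m and y of grip_black in the frame of steel_tray between -0.072 and 0.072 m and z of grip_black in the frame of steel_tray between 0.006 and 0.02 m and horizontal distance between ink_green and stand_green below 0.02 m and z of ink_green in the frame of stand_green below 0.01 m and angle between each of ink_green, ink_blue's own z axis and vertical below 0.12 rad and horizontal distance between ink_blue and stand_blue below 0.02 m and z of ink_blue in the frame of stand_blue below 0.01 m and linear speed of each of cartridge, grip_red, grip_black, ink_green, ink_blue below 0.02 m/s); the robot touches nothing.
It fails at once if the soap bottle is moved by 30 mm or more (distance of soap_bottle from where it was at the start of the episode above 0.03 m).
It fails at once if the mug is moved by 30 mm or more (distance of mug from where it was at the start of the episode above 0.03 m).
It fails at once if a grip or ink bottle is dropped or thrown (falls free faster than 0.75 m/s, a drop of about 30 mm) ((linear speed of grip_red above 0.75 m/s and contact force between the fingers and grip_red below 0.02 N) or (linear speed of grip_black above 0.75 m/s and contact force between the fingers and grip_black below 0.02 N) or (linear speed of ink_green above 0.75 m/s and contact force between the fingers and ink_green below 0.02 N) or (linear speed of ink_blue above 0.75 m/s and contact force between the fingers and ink_blue below 0.02 N)).
It also fails if it takes over 112 s, if anything falls off the work surface, if the arm or the gripper's body presses on something with over 40 N, if the wrist force passes 120 N, or if a joint passes its speed limit or range.

## Working session

There is one attempt and no reset: what is moved stays moved. The work goes in short steps, Python scripts to look and compute and a shell command to move; the robot and the scene stay as the last step left them, time stands still between calls to the robot, and variables do not carry over. Pictures are saved under pics/ and viewed, at most 17 in all, crops included, and the job is handed in when it is done.

```bash
mkdir -p pics; ls
cat > h.py <<'E'
import numpy as np, cv2
from plant import arm
from scipy.spatial.transform import Rotation as Ro
def ray(cam,px,st=None):
    p=arm.camera_params(cam); u=(px[0]-p['cx'])/p['fx']; v=(px[1]-p['cy'])/p['fy']
    if cam!='wrist':
        R=np.array(p['R']);t=np.array(p['t']); d=R.T@np.array([u,v,1]); return -R.T@t, d/np.linalg.norm(d)
    r=np.hypot(u,v); d=np.array([u/r*np.sin(r),v/r*np.sin(r),np.cos(r)]) if r>0 else np.array([0,0,1.])
    T=np.array(p['T_tool_cam']); Rt=Ro.from_euler('xyz',st['tcp_rot'],degrees=True).as_matrix()
    return Rt@T[:3,3]+np.array(st['tool_pos']), Rt@T[:3,:3]@d
def atz(cam,px,z,st=None):
    o,d=ray(cam,px,st); return o+d*(z-o[2])/d[2]
def meet(r1,r2):
    (o1,d1),(o2,d2)=r1,r2
    s=np.linalg.lstsq(np.stack([d1,-d2],1),o2-o1,rcond=None)[0]
    a,b=o1+s[0]*d1,o2+s[1]*d2; return (a+b)/2,np.linalg.norm(a-b)
E
python3 - <<'E'
from h import *
np.set_printoptions(precision=1,suppress=True)
st=arm.get_state(); print(st['tcp_rot'],st['tool_pos'])
for c in ['top','side','wrist']: cv2.imwrite(f'pics/{c}0.png',arm.read_camera(c)); 
print({c:(arm.camera_params(c)['fx'],) for c in ['top','side','wrist']}, arm.camera_params('wrist')['T_tool_cam'])
for n in "cartridge grip_red grip_black ink_green ink_blue sharps_tub steel_tray stand_green stand_blue soap_bottle mug".split():
    for c in ['top','side']:
        print(n,c,[(np.round(d['location']),round(d['confidence'],2),atz(c,d['location'],0)[:2]) for d in arm.mark_of(n,c)[:4]])
print(arm.get_state()['t'])
E
```

```text
pics
[-179.9   -0.   160.4] [192.6 541.3 230.5]
{'top': (400.2843078833246,), 'side': (376.84704057750554,), 'wrist': (297.3186396354542,)} [[  -0.    -1.    -0.3   74.5]
 [   1.    -0.     0.     0.3]
 [  -0.    -0.3    1.  -143. ]
 [   0.     0.     0.     1. ]]
cartridge top [(array([209., 203.]), 0.38, array([428.8, 107.6]))]
cartridge side [(array([257., 224.]), 0.45, array([443. , 112.2]))]
grip_red top [(array([291., 193.]), 0.64, array([ 455.8, -113.4]))]
grip_red side [(array([272., 168.]), 0.74, array([ 441.4, -105.4]))]
grip_black top [(array([364., 231.]), 0.74, array([ 352.3, -307.6])), (array([337., 270.]), 0.72, array([ 249.8, -231.3])), (array([326., 212.]), 0.66, array([ 404.7, -208.3]))]
grip_black side [(array([289., 147.]), 0.66, array([ 404.8, -212.2])), (array([334., 149.]), 0.49, array([ 256.5, -236.6])), (array([307., 132.]), 0.4, array([ 355.3, -297.4]))]
ink_green top [(array([175., 209.]), 0.62, array([413.2, 200.1])), (array([287., 192.]), 0.48, array([ 458., -104.]))]
ink_green side [(array([259., 257.]), 0.72, array([416.6, 213.4])), (array([326., 110.])
[... 506 characters left out ...]
[197., 215.]), 0.65, array([618.6, 120.9]))]
stand_green top [(array([116., 151.]), 0.57, array([575.5, 365.1]))]
stand_green side [(array([187., 297.]), 0.56, array([564.8, 359. ]))]
stand_blue top [(array([301., 121.]), 0.77, array([ 658.4, -145.3])), (array([121., 153.]), 0.47, array([569.5, 352. ]))]
stand_blue side [(array([215., 156.]), 0.81, array([ 634.7, -116.6]))]
soap_bottle top [(array([409., 252.]), 0.56, array([ 296.2, -424.6]))]
soap_bottle side [(array([330., 109.]), 0.75, array([ 288.4, -439.7]))]
mug top [(array([ 93., 266.]), 0.58, array([264.4, 412.4]))]
mug side [(array([303., 342.]), 0.6, array([271.2, 404.8])), (array([290., 148.]), 0.52, array([ 398.6, -205. ]))]
1.25
```

```bash
python3 -c "
import cv2
t=cv2.imread('pics/top0.png')[90:300,70:440]; cv2.imwrite('pics/topc.png',cv2.resize(t,(792,450),interpolation=2))
t=cv2.imread('pics/side0.png')[80:384,150:390]; cv2.imwrite('pics/sidec.png',cv2.resize(t,(474,600),interpolation=2))"
```

```text
(no output)
```

View pics/topc.png

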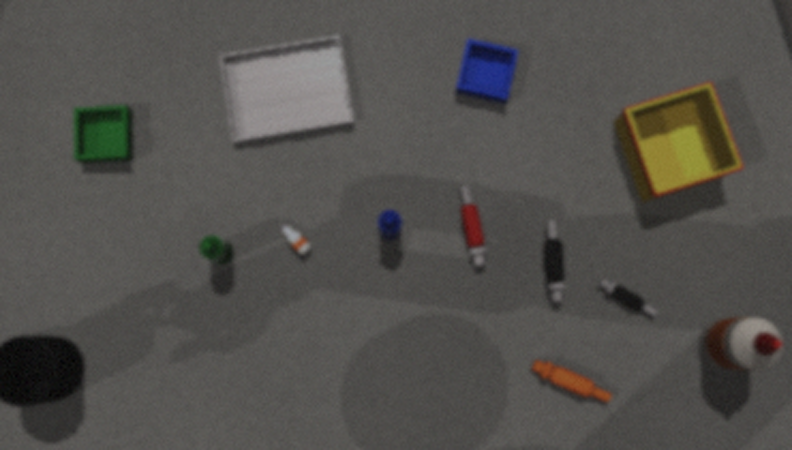

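View pics/sidec.png

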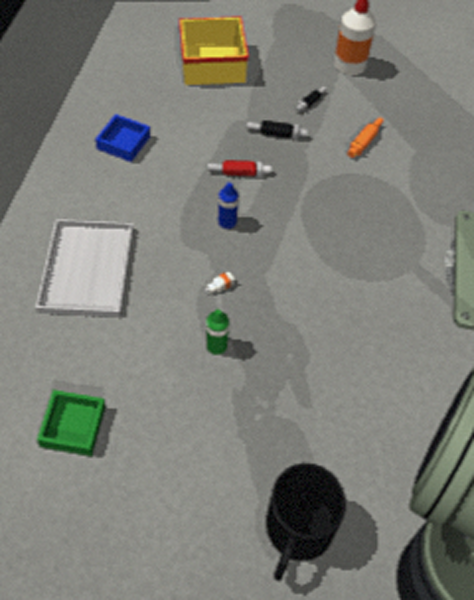

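The top view shows the large black grip at about (329,212), with the small black one at (364,231) and the orange one at (337,270) as decoys. The other detections match the picture. Next I'll get the yaws and heights.

Run:
```python
from h import *
np.set_printoptions(precision=1,suppress=True)
Z=dict(cartridge=8,grip_red=11,grip_black=11,steel_tray=15,sharps_tub=60,stand_green=25,stand_blue=25,ink_green=40,ink_blue=40)
near=dict(grip_black=(405,-208))
for n,z in Z.items():
    m={}
    for c in ['top','side']:
        L=[]
        for d in arm.silhouettes(n,c)[:4]:
            ys,xs=np.nonzero(d['mask']); 
            if len(xs)<8: continue
            P=np.array([atz(c,(x,y),z)[:2] for x,y in zip(xs,ys)],np.float32)
            L.append((d['confidence'],(xs.mean(),ys.mean()),P))
        if n in near: L.sort(key=lambda l:np.hypot(*(l[2].mean(0)-near[n])))
        if not L: print(n,c,'none'); continue
        m[c]=L[0]; P=L[0][2]; r=cv2.minAreaRect(P); w=np.linalg.eigh(np.cov(P.T))[1][:,1]
        print(n,c,round(L[0][0],2),'cen',P.mean(0),'rect',np.array(r[0]),np.array(r[1]),round(r[2]),'axis',round(np.degrees(np.arctan2(w[1],w[0]))))
    if len(m)==2: print('   3D',*meet(ray('top',m['top'][1]),ray('side',m['side'][1])))
```

```text
cartridge top 0.69 cen [626.6 125.5] rect [627.  125.4] [119.9 156.5] 9 axis 100
cartridge side none
grip_red top 0.66 cen [ 441.8 -111.1] rect [ 447.8 -110.6] [97.5 22.1] 8 axis -169
grip_red side 0.73 cen [ 445.9 -108.5] rect [ 446.8 -109.9] [88.6 38.4] 13 axis -171
   3D [ 444.3 -111.5    7.4] 4.1131102526841
grip_black top 0.79 cen [ 402.3 -211.1] rect [ 404.2 -210.9] [94.  18.5] 2 axis -178
grip_black side 0.51 cen [ 401.3 -208.3] rect [ 403.4 -208.5] [96.1 34.5] 2 axis -178
   3D [ 402.  -211.7    7.7] 1.0500651256338993
steel_tray top 0.57 cen [624.6 125. ] rect [625.5 124.7] [121.3 154.7] 9 axis 99
steel_tray side 0.66 cen [623.4 134.4] rect [624.8 130.2] [118.2 167.1] 10 axis 101
   3D [628.3 126.8   0.9] 0.7843580240481387
sharps_tub top 0.76 cen [ 544.2 -355.8] rect [ 545.  -355.2] [116.7 131.5] 17 axis 115
sharps_tub side noneTraceback (most recent call last):
  File "<stdin>", line 12, in <module>
  File "h.py", line 12, in atz
    o,d=ray(cam,px,st); return o+d*(z-o[2])/d[2]
        ~~~^^^^^^^^^^^
  File "h.py", line 5, in ray
    p=arm.camera_params(cam); u=(px[0]-p['cx'])/p['fx']; v=(px[1]-p['cy'])/p['fy']
ValueError: time passes only in moves, steps and waits
```

```bash
python3 -m pendant '1 -369 -328 80 2.12; 1 -369 -328 80 2.12; 1 -369 -328 80 2.12; 1 -369 -328 80 2.12; 1 -369 -328 80 2.12; 1 -369 -328 80 2.12; 1 -369 -328 80 2.12; 1 -369 -328 80 2.12; 1 -369 -328 80 2.12; 1 -369 -328 80 2.12; 1 -369 -328 80 2.12; 1 -369 -328 80 2.12; 1 -369 -328 80 2.12; 1 -369 -328 80 2.12; 1 -369 -328 80 2.12; 1 -369 -328 80 2.12; 1 -369 -328 80 2.12'
python3 - <<'E'
s=open('h.py').read().replace("def ray(","from functools import lru_cache\n@lru_cache\ndef par(c): return arm.camera_params(c)\ndef ray(",1).replace("p=arm.camera_params(cam);","p=par(cam);")
s+='''
def go(x,y,z,yaw,st=None):
    st=st or arm.get_state(); R=Ro.from_euler('xyz',st['tcp_rot'],degrees=True)
    d=R.inv().apply(np.array([x,y,z])-st['tool_pos'])
    t=-(yaw-st['tcp_rot'][2]); t=(t+90)%180-90
    print('GO',np.round(d,1),'turn',round(np.radians(t),3),'j6 now',round(st['joint_pos'][5]),'dyaw',round(-t))
def outl(n,c,z,st=None,near=None):
    L=[]
    for d in arm.silhouettes(n,c)[:4]:
        cs,_=cv2.findContours(d['mask'].astype('uint8'),0,1)
        if not cs: continue
        q=max(cs,key=len)[:,0]
        P=np.array([atz(c,p,z,st)[:2] for p in q],np.float32); ys,xs=np.nonzero(d['mask'])
        L.append((d['confidence'],(xs.mean(),ys.mean()),P))
    if near: L.sort(key=lambda l:np.hypot(*(l[2].mean(0)-near)))
    return L
def rep(n,L):
    for l in L:
        r=cv2.minAreaRect(l[2]); a=r[2]+(0 if r[1][0]>r[1][1] else 90)
        print(n,round(l[0],2),'rect c',np.round(r[0],1),'size',np.round(sorted(r[1]),1),'long yaw',round(a,1))
'''
open('h.py','w').write(s)
E
python3 - <<'E'
from h import *
st=arm.get_state(); im=arm.read_camera('wrist'); cv2.imwrite('pics/w1.png',im); print(st['tool_pos'],st['tcp_rot'],st['t'])
rep('cart',outl('cartridge','wrist',8.5,st))
print([(d['location'],d['confidence'],atz('wrist',d['location'],8.5,st)) for d in arm.mark_of('cartridge','wrist')])
for c in ['top','side']:
  for n,z in dict(sharps_tub=60,stand_green=25,stand_blue=25,ink_green=35,ink_blue=35).items(): rep(n+c,outl(n,c,z))
E
```

```text
t: 3.5
tool_pos: [430.5, 109.1, 151.4]
tcp_rot: [180.0, -0.0, 39.1]
force: [0.1, -0.1, -0.6]
gripper_width: 1.001
grasp_force: 0.0
[430.47924265 109.12053738 151.37716719] [ 1.79997293e+02 -1.42548182e-02  3.90751377e+01] 3.5
cart 0.59 rect c [433.5 112.6] size [18.1 47. ] long yaw 39.5
[([257.8, 169.9], 0.8, array([431.65171288, 112.51035348,   8.5       ]))]
sharps_tubtop 0.76 rect c [ 545.  -355.2] size [116.7 131.5] long yaw 107.1
stand_greentop 0.78 rect c [563.8 353. ] size [73.9 75. ] long yaw 93.2
stand_greentop 0.52 rect c [621.3 123.1] size [117.7 153.1] long yaw 100.3
stand_bluetop 0.57 rect c [ 645.1 -130.6] size [65.9 71.5] long yaw 167.5
stand_bluetop 0.54 rect c [566.2 352. ] size [72.2 73.1] long yaw 2.6
ink_greentop 0.65 rect c [429.5 108. ] size [14.7 37.4] long yaw 45.0
ink_greentop 0.44 rect c [418.2 205.7] size [29.2 41.3] long yaw 45.4
ink_bluetop 0.49 rect c [448.   -6.9] size [34.1 39.3] long yaw 161.4
stand_greenside 0.75 rect c [565.  361.7] size [69.9 74.3] long yaw 92.4
stand_blueside 0.79 rect c [ 642.6 -118.7] size [80.1 86.1] long yaw 78.3
ink_greenside 0.49 rect c [417.  203.7] size [28.9 62.1] long yaw 102.6
ink_blueside 0.51 rect c [447.7  -8.2] size [32.6 84.3] long yaw 101.1
```

View pics/w1.png

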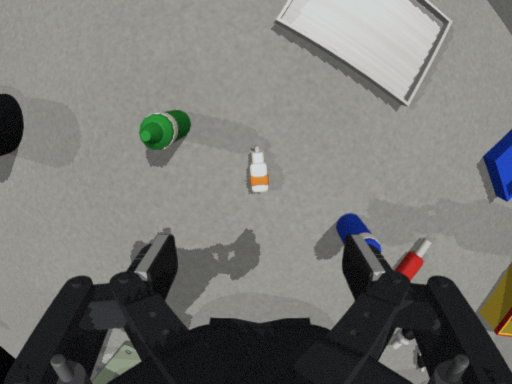

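The wrist view shows the cartridge at (258,172), with its nose up and lined up with the tool's x axis. It's clear of both bottles, so I'll descend and pinch it.

```bash
python3 -m pendant '0 -1.5 -1.3 50 0; 0 -1.5 -1.3 100 0; 0 -1.5 -1.3 130 0; 0 -1.5 -1.3 142 0; 0 -1.5 -1.3 148.5 0; 0 -1.5 -1.3 148.5 0; -1 -1.5 -1.3 148.5 0; -1 -1.5 -1.3 148.5 0; -1 -1.5 -1.3 148.5 0; -1 -1.5 -1.3 148.5 0; -1 -1.5 -1.3 148.5 0; -1 -1.5 -1.3 148.5 0; -1 -1.5 -1.3 120 0; -1 -1.5 -1.3 80 0; -1 -1.5 -1.3 40 0; -1 -1.5 -1.3 0 0; -1 -1.5 -1.3 0 0' 30
python3 -c "
from h import *
go(545,-360,150,39)"
```

```text
t: 5.85
tool_pos: [431.9, 109.9, 156.5]
tcp_rot: [179.7, -0.6, 39.0]
force: [1.2, 1.3, -0.6]
gripper_width: 0.189
grasp_force: 30.8
GO [-207.5  436.5    6.6] turn -0.001 j6 now 64 dyaw 0
```

```bash
python3 -m pendant '-1 -213 441 -10 0; -1 -213 441 -10 0; -1 -213 441 -10 0; -1 -213 441 -10 0; -1 -213 441 -10 0; -1 -213 441 -10 0; -1 -213 441 -10 0; -1 -213 441 -10 0; -1 -213 441 -10 0; -1 -213 441 -10 0; -1 -213 441 -10 0; -1 -213 441 -10 0; -1 -213 441 -10 0'
python3 - <<'E'
from h import *
st=arm.get_state(); im=arm.read_camera('wrist'); cv2.imwrite('pics/w2.png',im); print(st['tool_pos'],st['tcp_rot'],st['t'],st['gripper_width'])
rep('tub',outl('sharps_tub','wrist',60,st))
print([(d['location'],d['confidence'],atz('wrist',d['location'],0,st)) for d in arm.mark_of('sharps_tub','wrist')])
E
```

```text
t: 7.15
tool_pos: [539.4, -366.5, 160.5]
tcp_rot: [-179.9, 0.0, 39.0]
force: [0.9, 0.3, 0.5]
gripper_width: 0.192
grasp_force: 30.8
[ 539.43204324 -366.45014224  160.52794698] [-1.79872947e+02  1.08530800e-02  3.89813806e+01] 7.15 0.19170702655947439
tub 0.67 rect c [ 546.5 -363.2] size [114.7 115.3] long yaw 17.0
tub 0.41 rect c [476.6 -67.5] size [18.2 25.4] long yaw 39.6
[([263.9, 157.6], 0.9, array([ 551.1064661 , -362.16837307,    0.        ]))]
```

View pics/w2.png

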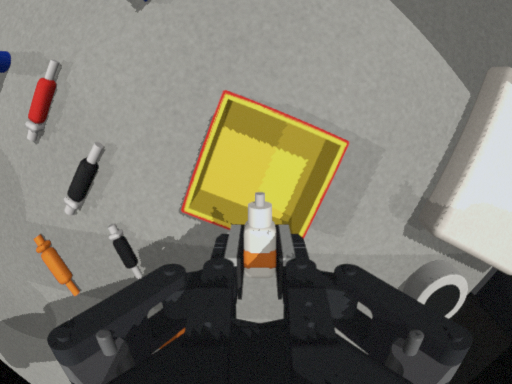

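The tub centre is near (547,-363) and the cartridge is held nose forward. I'll lower it into the rim and release.

```bash
python3 -m pendant '-1 4 2 40 0; -1 4 2 80 0; -1 4 2 100 0; -1 4 2 110 0; -1 4 2 110 0; 0 4 2 110 0; 0 4 2 110 0; 0 4 2 110 0; 0 4 2 110 0; 0 4 2 90 0; 0 4 2 50 0; 0 4 2 0 0; 0 4 2 0 0'
python3 - <<'E'
from h import *
st=arm.get_state(); im=arm.read_camera('wrist'); cv2.imwrite('pics/w3.png',im); print(st['tool_pos'],st['t'],st['gripper_width'])
print([(d['location'],d['confidence'],atz('wrist',d['location'],12,st)) for d in arm.mark_of('cartridge','wrist')])
L=outl('grip_black','wrist',11,st); rep('gb',L)
rep('gr',outl('grip_red','wrist',11,st))
go(403,-210,90,2,st)
E
```

```text
t: 8.6
tool_pos: [548.0, -369.3, 169.7]
tcp_rot: [179.1, -0.3, 38.9]
force: [0.5, 0.4, 0.7]
gripper_width: 0.503
grasp_force: 0.0
[ 547.97045038 -369.31724937  169.73462267] 8.6 0.5030653404111098
[([251.6, 168.6], 0.92, array([ 545.26710613, -363.72631327,   12.        ]))]
gb 0.67 rect c [ 362.1 -293.7] size [23.6 58.8] long yaw 61.1
gb 0.62 rect c [ 400.4 -210.3] size [ 26.6 109.1] long yaw 2.3
gb 0.62 rect c [ 254.  -227.5] size [ 41.5 102.9] long yaw 65.9
gr 0.59 rect c [ 445.6 -108.1] size [ 34.  105.1] long yaw 12.1
GO [ -12.9 -216.2   76.4] turn 0.645 j6 now 16 dyaw -37
```

View pics/w3.png

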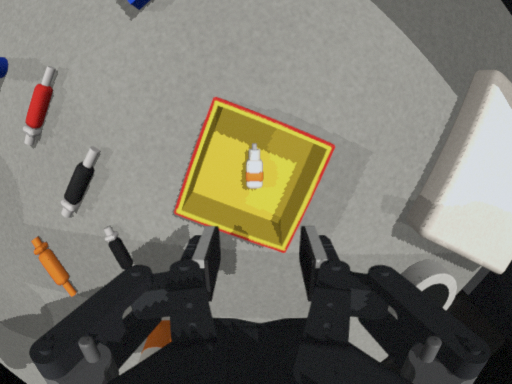

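The cartridge lies in the tub at (253,168). Next is the large black grip.

```bash
python3 -m pendant '0 -13 -216 20 0.645; 0 -13 -216 30 0.645; 0 -13 -216 50 0.645; 0 -13 -216 70 0.645; 0 -13 -216 70 0.645; 0 -13 -216 70 0.645; 0 -13 -216 70 0.645; 0 -13 -216 70 0.645; 0 -13 -216 70 0.645'
python3 - <<'E'
from h import *
st=arm.get_state(); im=arm.read_camera('wrist'); print(st['tool_pos'],st['tcp_rot'],st['t'])
rep('gb',outl('grip_black','wrist',11,st))
print([(d['location'],atz('wrist',d['location'],11,st)) for d in arm.mark_of('grip_black','wrist')])
go(402,-211,4,2,st)
E
```

```text
t: 9.7
tool_pos: [399.7, -207.9, 91.6]
tcp_rot: [180.0, -0.1, 2.0]
force: [0.4, 0.5, -0.1]
gripper_width: 0.498
grasp_force: 0.0
[ 399.7385736  -207.94514759   91.56522216] [ 1.79957435e+02 -7.59513014e-02  1.97984824e+00] 9.7
gb 0.87 rect c [ 273.5 -205.2] size [20. 51.] long yaw 78.6
gb 0.73 rect c [ 401.  -210.4] size [ 22.1 104.4] long yaw 3.0
gb 0.68 rect c [ 357.  -300.9] size [18.4 81.2] long yaw 58.3
[([271.7, 325.9], array([ 257.87991086, -224.75045276,   11.        ])), ([262.5, 190.0], array([ 401.97130545, -209.89393069,   11.        ])), ([362.7, 241.6], array([ 356.80971856, -300.37438215,   11.        ]))]
GO [ 2.   3.1 87.6] turn -0.0 j6 now 59 dyaw 0
```

```bash
python3 -m pendant '0 2 2.5 40 -0.015; 0 2 2.5 70 -0.015; 0 2 2.5 82 -0.015; 0 2 2.5 87.5 -0.015; 0 2 2.5 87.5 -0.015; -1 2 2.5 87.5 -0.015; -1 2 2.5 87.5 -0.015; -1 2 2.5 87.5 -0.015; -1 2 2.5 87.5 -0.015; -1 2 2.5 87.5 -0.015; -1 2 2.5 70 -0.015; -1 2 2.5 40 -0.015; -1 2 2.5 0 -0.015; -1 2 2.5 -40 -0.015; -1 2 2.5 -40 -0.015; -1 2 2.5 -40 -0.015' 50
python3 - <<'E'
from h import *
# tray y=-35 spot
c=np.array([626,126]);u=np.array([np.cos(np.radians(100)),np.sin(np.radians(100))])
print(c-35*u,c+35*u); p=c-35*u
go(*p,110,10)
E
```

```text
t: 11.45
tool_pos: [400.7, -209.4, 131.9]
tcp_rot: [179.9, -0.1, 2.9]
force: [-0.3, -1.0, -1.2]
gripper_width: 0.243
grasp_force: 49.0
[632.07768622  91.53172864] [619.92231378 160.46827136]
GO [ 246.1 -289.1   22.1] turn -0.125 j6 now 58 dyaw 7
```

```bash
python3 -m pendant '-1 246 -289 22 -0.125; -1 246 -289 22 -0.125; -1 246 -289 22 -0.125; -1 246 -289 22 -0.125; -1 246 -289 22 -0.125; -1 246 -289 22 -0.125; -1 246 -289 22 -0.125; -1 246 -289 22 -0.125; -1 246 -289 22 -0.125; -1 246 -289 22 -0.125; -1 246 -289 22 -0.125; -1 246 -289 22 -0.125'
python3 - <<'E'
from h import *
st=arm.get_state(); im=arm.read_camera('wrist'); cv2.imwrite('pics/w4.png',im); print(st['tool_pos'],st['tcp_rot'],st['t'],st['gripper_width'])
rep('tray',outl('steel_tray','wrist',15,st))
print([(d['location'],d['confidence'],atz('wrist',d['location'],0,st)) for d in arm.mark_of('steel_tray','wrist')])
E
```

```text
t: 12.65
tool_pos: [631.0, 90.3, 108.9]
tcp_rot: [-180.0, 0.1, 9.9]
force: [0.7, 0.5, -0.5]
gripper_width: 0.242
grasp_force: 49.1
[630.95117992  90.33508616 108.86864822] [-1.79998708e+02  8.50720428e-02  9.94085337e+00] 12.65 0.24222332608981995
tray 0.8 rect c [625.4 125.4] size [118.2 157.1] long yaw 99.3
[([219.9, 181.7], 0.55, array([625.31544713, 125.44500217,   0.        ]))]
```

View pics/w4.png

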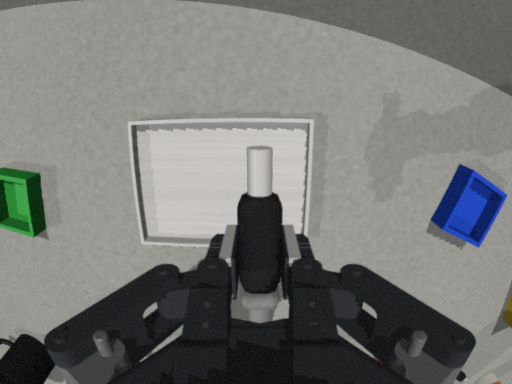

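Run:
```python
from h import *
st=arm.get_state(); im=arm.read_camera('wrist'); R=Ro.from_euler('xyz',st['tcp_rot'],degrees=True)
for px in [(260,148),(260,191)]:
  for z in [6,12]:
    print(px,z,R.inv().apply(atz('wrist',px,st['tool_pos'][2]+z,st)-st['tool_pos']))
c=np.array([625.4,125.4]);a=np.radians(99.3);p=c-35*np.array([np.cos(a),np.sin(a)])
go(*p,8,9.5,st)
```

```text
(260, 148) 6 [50.77566715 -0.10215002 -5.99597209]
(260, 148) 12 [ 51.82050813  -0.11057082 -11.99588881]
(260, 191) 6 [29.68794475 -0.10409879 -5.99764196]
(260, 191) 12 [ 31.65653617  -0.11243422 -11.99748554]
GO [ -0.5  -0.3 101.6] turn 0.008 j6 now 87 dyaw 0
```

```bash
python3 -m pendant '-1 -1.5 0 40 0.01; -1 -1.5 0 75 0.01; -1 -1.5 0 92 0.01; -1 -1.5 0 98 0.01; -1 -1.5 0 101 0.01; -1 -1.5 0 101 0.01; -1 -1.5 0 101 0.01; -0.2 -1.5 0 101 0.01; -0.2 -1.5 0 101 0.01; -0.2 -1.5 0 101 0.01; -0.2 -1.5 0 85 0.01; -0.2 -1.5 0 50 0.01; -0.2 -1.5 0 0 0.01; -0.2 -1.5 0 0 0.01; -0.2 -1.5 0 0 0.01'
python3 - <<'E'
from h import *
st=arm.get_state(); im=arm.read_camera('wrist'); cv2.imwrite('pics/w5.png',im); print(st['tool_pos'],st['t'],st['gripper_width'])
rep('gb',outl('grip_black','wrist',14,st))
go(446,-110,90,9.5,st)
E
```

```text
t: 14.35
tool_pos: [631.2, 91.3, 111.1]
tcp_rot: [180.0, -0.2, 9.4]
force: [0.5, 0.2, -0.4]
gripper_width: 0.399
grasp_force: 0.0
[631.23260675  91.33605006 111.11391366] 14.35 0.3985907251465869
gb 0.72 rect c [565.7 357.2] size [79.1 90.7] long yaw 92.9
gb 0.6 rect c [630.5  91.7] size [ 22.8 103.8] long yaw 9.1
GO [-215.8  168.2   20.3] turn -0.001 j6 now 88 dyaw 0
```

View pics/w5.png

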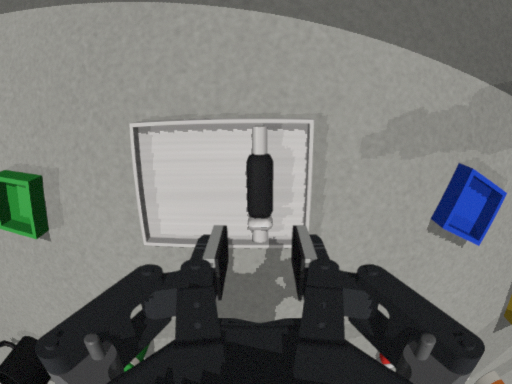

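The black grip is flat in the tray at (260,185), inside the rim. Now the red one.

```bash
python3 -m pendant '0 -216 168 10 0; 0 -216 168 10 0; 0 -216 168 10 0; 0 -216 168 10 0; 0 -216 168 20 0; 0 -216 168 20 0; 0 -216 168 20 0; 0 -216 168 20 0; 0 -216 168 20 0; 0 -216 168 20 0'
python3 - <<'E'
from h import *
st=arm.get_state(); im=arm.read_camera('wrist'); print(st['tool_pos'],st['tcp_rot'],st['t'])
L=outl('grip_red','wrist',11,st);rep('gr',L)
print([(d['location'],atz('wrist',d['location'],11,st)) for d in arm.mark_of('grip_red','wrist')])
r=cv2.minAreaRect(L[0][2])
go(446,-109.5,4,10.5,st)
E
```

```text
t: 15.45
tool_pos: [445.8, -109.3, 89.1]
tcp_rot: [-180.0, -0.0, 9.5]
force: [0.1, 0.0, -1.0]
gripper_width: 0.501
grasp_force: 0.0
[ 445.80278507 -109.25629186   89.14324485] [-1.79992534e+02 -1.50092157e-02  9.52526378e+00] 15.45
gr 0.76 rect c [ 445.1 -109.1] size [ 22.7 104. ] long yaw 10.4
[([259.0, 193.6], array([ 445.62423846, -108.49135533,   11.        ])), ([142.4, 168.7], array([450.60555166, -12.20634697,  11.        ]))]
GO [ 0.1  0.3 85.1] turn -0.017 j6 now 65 dyaw 1
```

```bash
python3 -m pendant '0 0 0 40 -0.015; 0 0 0 65 -0.015; 0 0 0 78 -0.015; 0 0 0 85 -0.015; 0 0 0 85 -0.015; -1 0 0 85 -0.015; -1 0 0 85 -0.015; -1 0 0 85 -0.015; -1 0 0 85 -0.015; -1 0 0 85 -0.015; -1 0 0 70 -0.015; -1 0 0 40 -0.015; -1 0 0 0 -0.015; -1 0 0 -40 -0.015; -1 0 0 -40 -0.015; -1 0 0 -40 -0.015' 50
python3 - <<'E'
from h import *
c=np.array([625.4,125.4]);a=np.radians(99.3);p=c+35*np.array([np.cos(a),np.sin(a)])
go(*p,110,9.4)
E
```

```text
t: 17.2
tool_pos: [444.9, -110.0, 129.8]
tcp_rot: [180.0, -0.1, 10.3]
force: [-1.2, 0.3, -0.8]
gripper_width: 0.242
grasp_force: 49.4
GO [ 220.3 -234.3   19.9] turn 0.016 j6 now 64 dyaw -1
```

```bash
python3 -m pendant '-1 220 -234 0 0.016; -1 220 -234 0 0.016; -1 220 -234 0 0.016; -1 220 -234 0 0.016; -1 220 -234 20 0.016; -1 220 -234 20 0.016; -1 220 -234 20 0.016; -1 220 -234 20 0.016; -1 220 -234 20 0.016; -1 220 -234 20 0.016; -1 220 -234 20 0.016'
python3 - <<'E'
from h import *
st=arm.get_state(); im=arm.read_camera('wrist'); R=Ro.from_euler('xyz',st['tcp_rot'],degrees=True)
cv2.imwrite('pics/w6.png',im); print(st['tool_pos'],st['tcp_rot'])
hsv=cv2.cvtColor(im,cv2.COLOR_BGR2GRAY); print(im[135:165,260].sum(1))
L=outl('steel_tray','wrist',15,st);rep('tray',L)
c=np.array([625.4,125.4]);a=np.radians(99.3);p=c+35*np.array([np.cos(a),np.sin(a)])
go(*p,8,9.4,st)
E
```

```text
t: 18.3
tool_pos: [618.8, 158.4, 109.2]
tcp_rot: [180.0, 0.1, 9.3]
force: [-0.5, -0.6, -1.8]
gripper_width: 0.246
grasp_force: 49.4
[618.82530043 158.3866456  109.18773469] [1.79990416e+02 5.52983072e-02 9.30919718e+00]
[589 592 589 588 580 582 589 594 598 572 480 395 382 400 514 573 578 582
 582 581 579 583 581 581 583 578 578 582 582 587]
tray 0.75 rect c [626.3 125.3] size [117.2 156.2] long yaw 99.3
GO [  1.3  -1.4 101.2] turn -0.002 j6 now 94 dyaw 0
```

View pics/w6.png

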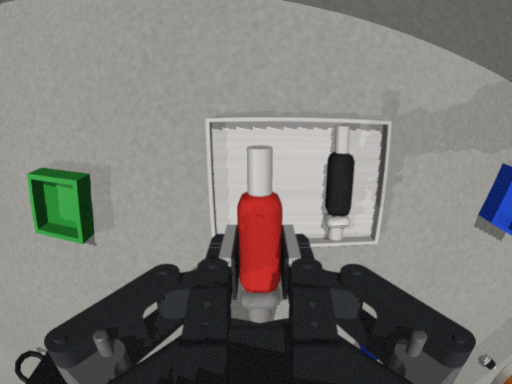

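The red grip's tip is at row 147, the same offset as the black one, and its place is clear. Lower it gently.

```bash
python3 -m pendant '-1 0.3 -1.4 40 0; -1 0.3 -1.4 75 0; -1 0.3 -1.4 92 0; -1 0.3 -1.4 98 0; -1 0.3 -1.4 101 0; -1 0.3 -1.4 101 0; -1 0.3 -1.4 101 0; -0.2 0.3 -1.4 101 0; -0.2 0.3 -1.4 101 0; -0.2 0.3 -1.4 101 0; -0.2 0.3 -1.4 85 0; -0.2 0.3 -1.4 50 0; -0.2 0.3 -1.4 0 0; -0.2 0.3 -1.4 -40 0; -0.2 0.3 -1.4 -40 0; -0.2 0.3 -1.4 -40 0'
python3 - <<'E'
from h import *
st=arm.get_state(); im=arm.read_camera('wrist'); cv2.imwrite('pics/w7.png',im); print(st['tool_pos'],st['t'],st['gripper_width'])
rep('gr',outl('grip_red','wrist',14,st))
for z in [0,30,80]:
  for n in ['ink_green','ink_blue']: print(n,z,[(d['confidence'],atz('wrist',d['location'],z,st)) for d in arm.mark_of(n,'wrist')[:2]])
for n,z in dict(stand_green=25,stand_blue=25).items(): rep(n,outl(n,'wrist',z,st))
E
```

```text
t: 20.0
tool_pos: [620.0, 161.2, 150.6]
tcp_rot: [-180.0, -0.2, 9.4]
force: [0.2, -0.0, -1.3]
gripper_width: 0.401
grasp_force: 0.0
[619.97584086 161.19412683 150.64925663] 20.0 0.40059749248198906
gr 0.86 rect c [620.8 161.7] size [ 22.3 102.4] long yaw 9.9
ink_green 0 [(0.68, array([627.25234194, 124.1580967 ,   0.        ]))]
ink_blue 0 []
ink_green 30 [(0.68, array([633.98382949, 129.20192731,  30.        ]))]
ink_blue 30 []
ink_green 80 [(0.68, array([645.2029754 , 137.60831166,  80.        ]))]
ink_blue 80 []
stand_green 0.7 rect c [570.7 350.6] size [75.2 80.1] long yaw 93.1
stand_blue 0.66 rect c [ 649.  -119.6] size [67.  89.2] long yaw 76.2
```

View pics/w7.png

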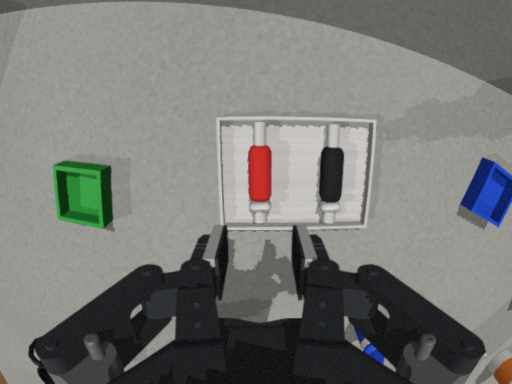

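Both grips lie side by side in the tray. Now above the green bottle.

```bash
python3 -c "
from h import *
go(416,206,170,30)"
```

```text
GO [-193.4  -77.5  -21. ] turn -0.36 j6 now 94 dyaw 21
```

```bash
python3 -m pendant '0.5 -193 -77 -21 -0.36; 0.5 -193 -77 -21 -0.36; 0.5 -193 -77 -21 -0.36; 0.5 -193 -77 -21 -0.36; 0.5 -193 -77 -21 -0.36; 0.5 -193 -77 -21 -0.36; 0.5 -193 -77 -21 -0.36; 0.5 -193 -77 -21 -0.36'
python3 - <<'E'
from h import *
st=arm.get_state(); im=arm.read_camera('wrist'); cv2.imwrite('pics/w8.png',im); print(st['tool_pos'],st['tcp_rot'],st['t'])
w=[d['location'] for d in arm.mark_of('ink_green','wrist')[:2]]; arm.read_camera('top'); arm.read_camera('side')
for p in w:
  print(p,atz('wrist',p,0,st))
  for c in ['top','side']:
    for d in arm.mark_of('ink_green',c)[:1]: print(c,meet(ray('wrist',p,st),ray(c,d['location'])))
L=outl('ink_green','wrist',60,st); rep('ig',L)
# cap axis: silhouette bounds
g=cv2.cvtColor(im,cv2.COLOR_BGR2HSV); m=cv2.inRange(g,(40,90,30),(85,255,255)); n,lab,s,c=cv2.connectedComponentsWithStats(m); print([(x.tolist(),np.round(y)) for x,y in zip(s,c) if x[4]>150][1:])
E
```

```text
t: 21.3
tool_pos: [418.2, 205.6, 170.2]
tcp_rot: [180.0, -0.0, 30.0]
force: [-0.1, -0.6, 0.0]
gripper_width: 0.753
grasp_force: 0.0
[418.22314765 205.56430578 170.23557335] [ 1.79986813e+02 -4.87445099e-02  2.99602863e+01] 21.3
[257.0, 169.4] [413.97856955 206.53065788   0.        ]
top (array([417.43717442, 203.89490983,   2.53968638]), np.float64(8.229535839644935))
side (array([418.84379126, 209.96969376,   4.5951747 ]), np.float64(9.377127528084275))
ig 0.58 rect c [420.9 207.8] size [30.3 42.4] long yaw 28.9
[([174, 0, 55, 18, 515], array([207.,   6.])), ([245, 156, 28, 16, 220], array([259., 162.])), ([243, 170, 33, 32, 819], array([259., 185.]))]
```

View pics/w8.png

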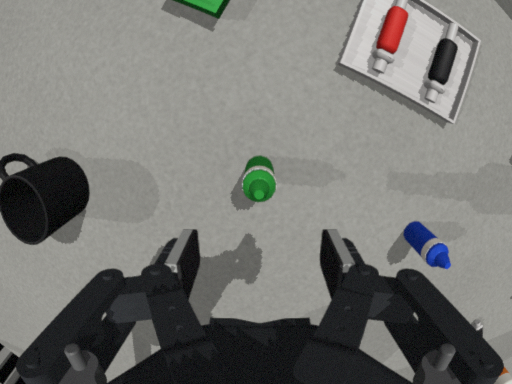

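Run:
```python
from h import *
st=arm.get_state(); u=np.array([np.cos(np.radians(30)),np.sin(np.radians(30))])
print('far base',atz('wrist',(259,156),0,st)[:2]-15*u,'near shoulder',atz('wrist',(259,202),66,st)[:2]+15*u,'apex',atz('wrist',(259,189),86,st)[:2])
go(417,206.5,26,30,st)
```

```text
far base [413.48140827 204.37192929] near shoulder [415.19204903 205.2703459 ] apex [418.26021344 206.97252971]
GO [  0.6  -0.9 144.1] turn -0.0 j6 now 85 dyaw 0
```

The green bottle stands centred between the fingers at (259,185). Descend and grip it.

```bash
python3 -m pendant '0.4 -2 -0.7 45 0; 0.4 -2 -0.7 90 0; 0.4 -2 -0.7 120 0; 0.4 -2 -0.7 138 0; 0.4 -2 -0.7 144 0; 0.4 -2 -0.7 144 0; -1 -2 -0.7 144 0; -1 -2 -0.7 144 0; -1 -2 -0.7 144 0; -1 -2 -0.7 144 0; -1 -2 -0.7 144 0; -1 -2 -0.7 144 0; -1 -2 -0.7 130 0; -1 -2 -0.7 100 0; -1 -2 -0.7 60 0; -1 -2 -0.7 40 0; -1 -2 -0.7 40 0; -1 -2 -0.7 40 0' 40
python3 - <<'E'
from h import *
st=arm.get_state(); print(st['tool_pos'])
go(566,355,130,30,st)
E
```

```text
t: 23.45
tool_pos: [414.2, 205.0, 130.2]
tcp_rot: [-180.0, -0.0, 30.0]
force: [-0.2, -0.5, -1.2]
gripper_width: 0.338
grasp_force: 39.6
[414.1595689  204.98799507 130.22544821]
GO [206.5 -54.    0.3] turn 0.0 j6 now 85 dyaw 0
```

```bash
python3 -m pendant '-1 206 -54 0 0; -1 206 -54 0 0; -1 206 -54 0 0; -1 206 -54 0 0; -1 206 -54 0 0; -1 206 -54 0 0; -1 206 -54 0 0; -1 206 -54 0 0'
python3 - <<'E'
from h import *
st=arm.get_state(); im=arm.read_camera('wrist'); cv2.imwrite('pics/w9.png',im); print(st['tool_pos'],st['tcp_rot'],st['gripper_width'])
rep('sg25',outl('stand_green','wrist',25,st));rep('sg0',outl('stand_green','wrist',0,st))
print([(d['location'],d['confidence'],atz('wrist',d['location'],0,st)) for d in arm.mark_of('stand_green','wrist')])
arm.read_camera('top');arm.read_camera('side')
for c in ['top','side']: print(c,[(d['location'],d['confidence'],atz(c,d['location'],0)) for d in arm.mark_of('stand_green',c)])
E
```

```text
t: 24.25
tool_pos: [564.5, 353.7, 129.5]
tcp_rot: [180.0, 0.2, 30.0]
force: [0.9, -0.3, -0.8]
gripper_width: 0.339
grasp_force: 39.6
[564.53769336 353.69324625 129.45318994] [1.79993237e+02 1.62742314e-01 2.99902690e+01] 0.339440211717915
sg25 0.88 rect c [568.4 356.7] size [66.9 69.7] long yaw 2.4
sg0 0.88 rect c [562.2 353.2] size [73.6 76.7] long yaw 2.4
[([258.2, 173.9], 0.78, array([565.57497186, 356.01906823,   0.        ]))]
top [([118.7, 151.2], 0.93, array([574.07490596, 357.36419545,   0.        ]))]
side [([184.8, 296.0], 0.68, array([571.60229089, 358.65581259,   0.        ])), ([328.7, 109.5], 0.41, array([ 293.87118306, -435.466031  ,    0.        ]))]
```

View pics/w9.png

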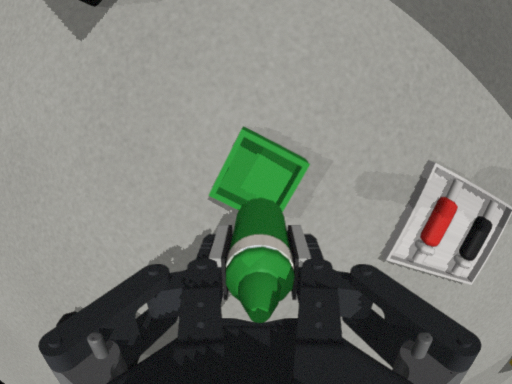

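The stand is straight ahead and below at (259,173), centre about (567,356). Lower the bottle in.

```bash
python3 -m pendant '-1 3.5 -0.7 40 0; -1 3.5 -0.7 70 0; -1 3.5 -0.7 88 0; -1 3.5 -0.7 95 0; -1 3.5 -0.7 98.5 0; -1 3.5 -0.7 98.5 0; -1 3.5 -0.7 98.5 0; 0.1 3.5 -0.7 98.5 0; 0.1 3.5 -0.7 98.5 0; 0.1 3.5 -0.7 98.5 0; 0.1 3.5 -0.7 98.5 0; 0.1 3.5 -0.7 80 0; 0.1 3.5 -0.7 40 0; 0.1 3.5 -0.7 0 0; 0.1 3.5 -0.7 -40 0; 0.1 3.5 -0.7 -40 0; 0.1 3.5 -0.7 -40 0'
python3 - <<'E'
from h import *
st=arm.get_state(); im=arm.read_camera('wrist'); cv2.imwrite('pics/w10.png',im); print(st['tool_pos'],st['tcp_rot'],st['gripper_width'])
go(447,-8,170,0,st)
E
```

```text
t: 26.35
tool_pos: [568.9, 357.5, 171.5]
tcp_rot: [-180.0, -0.1, 30.0]
force: [-1.4, -0.4, -0.1]
gripper_width: 0.551
grasp_force: 0.0
[568.90816915 357.51150546 171.52198364] [-1.79993555e+02 -1.41694092e-01  3.00121796e+01] 0.5510799972621854
GO [-288.4  255.5    0.8] turn 0.524 j6 now 91 dyaw -30
```

View pics/w10.png

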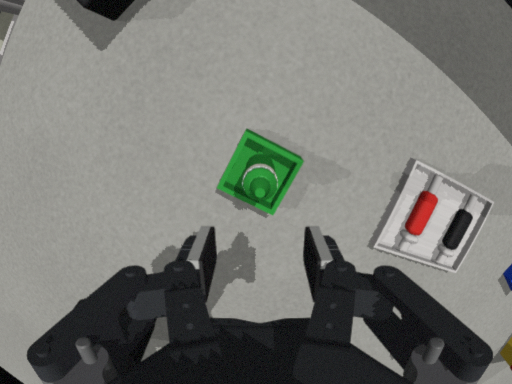

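The green bottle stands upright in its stand at (261,180). Now above the blue bottle.

```bash
python3 -m pendant '0.4 -288 255 0 0.524; 0.4 -288 255 0 0.524; 0.4 -288 255 0 0.524; 0.4 -288 255 0 0.524; 0.4 -288 255 0 0.524; 0.4 -288 255 0 0.524; 0.4 -288 255 0 0.524; 0.4 -288 255 0 0.524; 0.4 -288 255 0 0.524; 0.4 -288 255 0 0.524; 0.4 -288 255 0 0.524'
python3 - <<'E'
from h import *
st=arm.get_state(); im=arm.read_camera('wrist'); cv2.imwrite('pics/w11.png',im); print(st['tool_pos'],st['tcp_rot'],st['t'])
print([(d['location'],d['confidence'],atz('wrist',d['location'],0,st)) for d in arm.mark_of('ink_blue','wrist')[:2]])
for l in outl('ink_blue','wrist',0,st)[:2]: print(l[:2])
m=cv2.inRange(cv2.cvtColor(im,cv2.COLOR_BGR2HSV),(105,110,30),(130,255,255)); n,lab,s,c=cv2.connectedComponentsWithStats(m); S=[(x.tolist(),np.round(y)) for x,y in zip(s[1:],c[1:]) if x[4]>150 and abs(y[0]-258)<60]; print(S)
if S:
  top=min(x[0][1] for x in S); bot=max(x[0][1]+x[0][3]-1 for x in S); col=S[0][1][0]
  u=np.array([1,0])
  print('far base',atz('wrist',(col,top),0,st)[:2]-15*u,'near sh',atz('wrist',(col,bot),66,st)[:2]+15*u)
E
```

```text
t: 27.5
tool_pos: [446.8, -6.8, 169.6]
tcp_rot: [-180.0, 0.1, 0.0]
force: [0.9, -0.7, 0.2]
gripper_width: 0.697
grasp_force: 0.0
[446.81869588  -6.76912076 169.5864006 ] [-1.79966434e+02  7.05849581e-02  2.66803441e-02] 27.5
[([259.7, 168.9], 0.62, array([443.77226867,  -6.44787683,   0.        ]))]
(0.97, (np.float64(259.57751004016063), np.float64(178.25381526104417)))
[([246, 156, 27, 15, 218], array([259., 162.])), ([243, 169, 33, 33, 840], array([259., 185.]))]
far base [443.02452411  -5.69694492] near sh [446.04944736  -5.84671267]
```

View pics/w11.png

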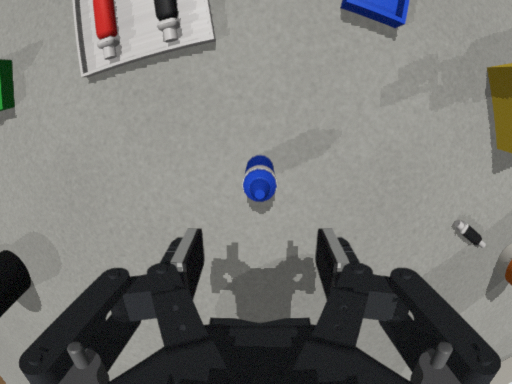

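The blue bottle is centred at (259,180), the same geometry as the green one. Grip it.

```bash
python3 -m pendant '0.4 -2 -0.5 45 0; 0.4 -2 -0.5 90 0; 0.4 -2 -0.5 120 0; 0.4 -2 -0.5 138 0; 0.4 -2 -0.5 143.5 0; 0.4 -2 -0.5 143.5 0; -1 -2 -0.5 143.5 0; -1 -2 -0.5 143.5 0; -1 -2 -0.5 143.5 0; -1 -2 -0.5 143.5 0; -1 -2 -0.5 143.5 0; -1 -2 -0.5 143.5 0; -1 -2 -0.5 130 0; -1 -2 -0.5 100 0; -1 -2 -0.5 60 0; -1 -2 -0.5 40 0; -1 -2 -0.5 40 0; -1 -2 -0.5 40 0' 40
python3 - <<'E'
from h import *
st=arm.get_state(); print(st['tool_pos'])
go(645,-122,130,0,st)
E
```

```text
t: 29.45
tool_pos: [444.3, -7.1, 130.2]
tcp_rot: [-180.0, -0.0, -0.0]
force: [0.0, 0.3, -0.7]
gripper_width: 0.336
grasp_force: 39.5
[444.33926429  -7.0743602  130.21166847]
GO [2.007e+02 1.149e+02 2.000e-01] turn -0.0 j6 now 88 dyaw 0
```

```bash
python3 -m pendant '-1 201 115 0 0; -1 201 115 0 0; -1 201 115 0 0; -1 201 115 0 0; -1 201 115 0 0; -1 201 115 0 0; -1 201 115 0 0; -1 201 115 0 0'
python3 - <<'E'
from h import *
st=arm.get_state(); im=arm.read_camera('wrist'); cv2.imwrite('pics/w12.png',im); print(st['tool_pos'],st['tcp_rot'],st['gripper_width'])
rep('sb25',outl('stand_blue','wrist',25,st))
print([(d['location'],d['confidence'],atz('wrist',d['location'],0,st)) for d in arm.mark_of('stand_blue','wrist')])
E
```

```text
t: 30.25
tool_pos: [644.0, -121.4, 128.8]
tcp_rot: [-179.9, 0.2, 0.0]
force: [-0.0, -0.7, -0.7]
gripper_width: 0.34
grasp_force: 39.6
[ 644.00815431 -121.39825167  128.79455369] [-1.79943412e+02  2.11814543e-01  3.61766622e-03] 0.34038825341045575
sb25 0.78 rect c [ 648.2 -131.8] size [67.1 69.2] long yaw 166.8
[([271.2, 170.4], 0.58, array([ 649.35186616, -131.8778407 ,    0.        ]))]
```

View pics/w12.png

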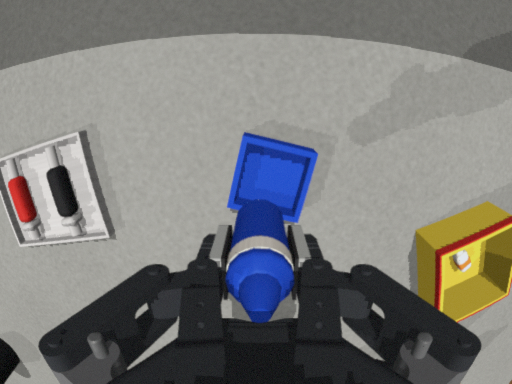

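The blue stand at (272,175) has its centre near (648,-132). Shift and lower.

```bash
python3 -m pendant '-1 3.5 10 10 0; -1 3.5 10 40 0; -1 3.5 10 70 0; -1 3.5 10 88 0; -1 3.5 10 95 0; -1 3.5 10 98 0; -1 3.5 10 98 0; -1 3.5 10 98 0; 0.1 3.5 10 98 0; 0.1 3.5 10 98 0; 0.1 3.5 10 98 0; 0.1 3.5 10 98 0; 0.1 3.5 10 80 0; 0.1 3.5 10 40 0; 0.1 3.5 10 0 0; 0.1 3.5 10 -60 0; 0.1 3.5 10 -60 0; 0.1 3.5 10 -60 0'
python3 - <<'E'
from h import *
st=arm.get_state(); im=arm.read_camera('wrist'); cv2.imwrite('pics/w13.png',im); t=arm.read_camera('top'); s=arm.read_camera('side'); print(st['tool_pos'],st['t'],st['gripper_width'])
v=np.hstack([cv2.resize(im[:,:],(400,300)),cv2.resize(t[90:300,90:370],(400,300))]); w=np.hstack([cv2.resize(s[80:320,150:390],(300,300)),np.zeros((300,500,3),np.uint8)])
cv2.imwrite('pics/fin.png',np.vstack([v,w]))
E
```

```text
t: 32.2
tool_pos: [650.4, -132.4, 193.1]
tcp_rot: [179.9, -0.3, -0.0]
force: [0.2, -1.4, -0.3]
gripper_width: 0.547
grasp_force: 0.0
[ 650.4487695  -132.35387521  193.14461489] 32.2 0.54718452734572
```

View pics/fin.png

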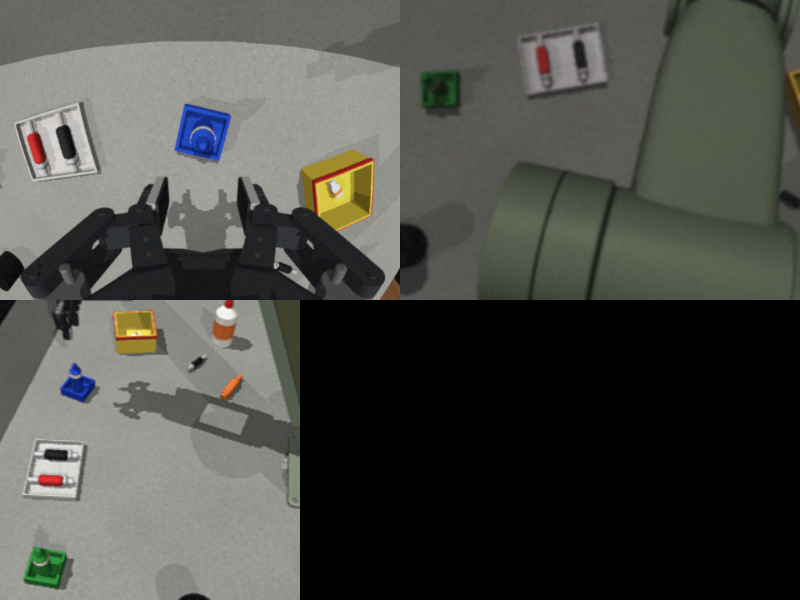

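The composite shows both bottles upright in their own stands, both grips flat in the tray and the cartridge in the tub. The gripper is clear of everything.

```bash
python3 -c "
from plant import arm
print(arm.finish_job())"
```

```text
the job is handed in; nothing more can be done
None
```

I handed the job in at about 32 s: the final pictures show the cartridge in the sharps tub (placed first), both grips flat and apart in the tray, each ink bottle upright in its own stand, and the soap and mug not touched; the hand-in call returned no verdict.

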